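# Wedge the spring clip off the label dispenser's roller axle

## Task

The label dispenser is being stripped for cleaning. Pick up the orange-tipped wedge, slide it along the top of the white roller, in under the bow of the spring clip that keeps the roller on its axle, until the clip is forced open and comes up off the axle; do not pull at the clip with the fingers. Let the clip end up in the steel tray below, lay the wedge down in that tray too, and leave everything else on the bench where it stands.

Things in the scene. Friction and masses are not known exactly. Their poses are not given: they have to be found in the camera images.
- clip: loose yellow-plated steel spring clip (24 g, slippery), an upside-down U astride the end of the horizontal roller axle: 6 mm wide along the axle, 21 mm across, 29 mm high. Origin: on the axle's axis when seated; x points inwards along the axle (to the dispenser's plate), z up. Sprung legs, 18 mm apart inside; their inturned lips snap into notches on either side of the axle
- clip_bow (a point): centre of the underside of the clip's bow, 19 mm above the clip's origin and 7 mm above the roller's top. A lead-in tongue slopes up and outwards (-x) from it, ending 10 mm out and 8 mm higher. Lifted 5 to 6 mm (about 8 N) the lips slip over the axle; lifted 10 mm by the blade's level part they are off it and close under the blade, so the clip rides away on the raised wedge, or drops into the tray
- clip_seat (a point): centre of the clip's neck in the fixed axle, on its axis, 120 mm above the bench; x points inwards along the axle, level, z up. The axle is 14 mm thick, with a notched neck for the clip, and ends 13.5 mm outside this point. The big paper reel beside it ends 29 mm inside this point, the upright plate stands 116 mm inside it
- roller_top (a point): highest line of the white roller (24 mm thick, 102 mm long, turns freely on the axle), at its outer end: 4.5 mm inside the clip's middle and 12 mm above the axle's axis. x points inwards along the roller, z up. The pushed clip bears on the roller's end face. The wedge's flat sole slides on the roller or up to 3 mm above it. Nothing stands above the roller or within 50 mm to either side of it
- wedge: hand wedge lying flat on the bench, 164 mm long, 70 g: black handle 84 mm long, 18 mm wide, 24 mm high with orange rings, and an orange blade 10 mm wide. Origin: on the flat underside, below the handle's middle; x points to the tip, z up. The blade's underside is flush with the handle's; its top is level, 16.5 mm thick, from 42 to 72 mm ahead of the origin, then slopes to the tip
- wedge_tip (a point): the wedge's tip, 122 mm ahead of the wedge's origin, 2.5 mm above its underside; the blade is 2 mm thick there, 16.5 mm at 50 mm behind it, and its underside turns up by 1.6 mm over the last 10 mm. A freed clip sits still on the blade's level part but may slide down off the slope
- tray: fixed shallow bright steel tray on the bench below the axle's end, 360 mm (x) by 200 mm (y) outside, walls 3 mm thick and 16 mm high, floor 3 mm. Origin: centre of its underside; x points roughly inwards along the axle. Its inner third or so lies under the roller, so the wedge can be lowered straight down only in the outer (-x) part
- spatula: blue-handled steel spatula lying on the bench beside the wedge, not needed
- brush: small cleaning brush lying on the bench beside the wedge, not needed
- jar_a: small white ointment jar with orange-red lid, 63 mm wide, 58 mm high, standing on the bench, not needed
- jar_b: larger white ointment jar with orange-red lid, 71 mm wide, 66 mm high, standing on the bench, not needed
- dropper: brown glass bottle, 42 mm wide, 85 mm high, standing on the bench, not needed
- beaker: glass beaker, 66 mm wide, 85 mm high, standing on the bench, not needed
- mortar: white porcelain mortar, 124 mm wide, 62 mm high, standing on the bench, not needed

How it is judged:
By the outcome, as a careful person would: the job done as asked, in the order asked, and still so for the second after the job is handed in, with the robot touching nothing.
It also fails if it takes over 53 s, if anything falls off the work surface, if the arm or the gripper's body presses on something with over 40 N, if the wrist force passes 120 N, or if a joint passes its speed limit or range.

## Robot

A 6-joint arm with a two-finger parallel gripper is mounted at the origin on the work surface. World frame = base frame: x ahead of the robot, y to its left, z up, the work surface at z = 0. Lengths are in m, angles in rad, forces in N, time in s.
With the tool pointing down it reaches from about 0.35 to 0.95 m from the base axis. Payload 17.4 kg.
Tool frame: the origin (TCP) lies midway between the tips of the shut fingers; the grasp point (between the pads) lies 19 mm behind it; z points along the fingers, y is the line along which they close (so a half turn about z gives the same grasp; the last joint's range is limited). The gripper opens to 93 mm and grips with 3 to 60 N. Pads are 15 mm wide; open, the fingers measure 128 mm over their backs; the gripper's body (75 mm by 188 mm) begins 65 mm behind the grasp point.
Start: joints at [-1.161, 0.116, 1.442, -0, 1.584, -0.038], TCP at [0.292, -0.608, 0.219] pointing down, gripper open.
Joint ranges: [-2.83, 2.83], [-0.83, 2.19], [0.07, 2.5], [-1.14, 4.28], [0.01, 3], [-2.97, 2.97]. Speed limits (rad/s): [1.89, 1.89, 2.22, 3.14, 3.14, 3.14].

## Interface

Orientations are given as a unit quaternion [w, x, y, z].
In Python, from plant import arm, eyes, get_state gives the robot as it stands (arm), with the cameras (eyes) and the readings as plain functions.
- The arm moves only by the tool inch_along, called by a JSON object that holds its "fn" and its "kwargs". Schema: {"type":"object","properties":{"moves":{"type":"array","items":{"type":"object","properties":{"dx":{"type":"number"},"dy":{"type":"number"},"dz":{"type":"number"},"wx":{"type":"number"},"wy":{"type":"number"},"wz":{"type":"number"},"jaw":{"type":"number"}},"additionalProperties":false,"required":["jaw"]},"minItems":1,"maxItems":5},"only":{"type":"string"},"quiet":{"type":"boolean"},"lines":{"type":"string"}},"required":["moves"],"additionalProperties":false}. moves is a list of rows, 1 to 5 of them, each an object with the fields dx, dy, dz (the shift in m), wx, wy, wz (a rotation vector in rad), jaw (the finger opening in m); a field left out counts as zero (the opening has to be given); each row is the pose to reach, as a shift and turn from the pose commanded when the call began, along the tool's axes at that moment; what a row does not reach only later rows make up. A row lasts 1/12 s, in which the tool goes at most 0.0417 m and 0.125 rad, less where a joint would pass 70% of its speed; a pose out of reach is approached as far as the arm can. The fingers move at their own pace and stop on an object; the grip force is fixed at half the most. Time passes only in rows, so rows that do not move let the fingers close. The tool returns the time, the measured TCP pose, the force, the opening and the grip force at its end. only (a regular expression) keeps the lines of the reply that match it, lines (a string "A,B") keeps lines A to B, and quiet returns only ok. Input that does not fit is refused with a message, and nothing moves.
- get_state(): the state, without advancing time (a new reading comes with each control period).
- eyes.read_camera(name): name is "side" or "top" or "wrist"; returns a dict with "pixels" (480x640x3 uint8, red, green, blue), "intrinsics" (3x3 intrinsics, pixels), "extrinsics" (4x4, takes a point from world to camera coordinates). Camera axes: x right, y down, z forward; pixel columns grow to the right and rows downward; lengths in m; the calibration is good to about 2 mm. A picture is of the moment at which its call begins. There is no depth.
- arm.close_job(): hands the job in; it is judged then, once.
The state is a dict: "time_s": time; "joint_positions": joint angles; "joint_vel": joint speeds; "joint_efforts": joint torques, N m; "tool_pos": TCP position; "tcp_rot": TCP orientation; "ft_force": force on the tool from outside, world axes, zero at the start; "torque": the same for the moment, N m; "grip_width": finger opening in m; "grasp_force": force on a finger pad.
Only numpy, scipy, OpenCV 4.12 (cv2) and the standard library are available. Lean on these libraries where they do the work, as an engineer would, in place of code of your own. Each camera call takes 0.05 s, during which the arm holds its last target. There are 200 camera calls.

## Working session

There is one attempt and no reset: what is moved stays moved. The work goes in short steps, Python scripts to look and compute and a tool call to move; the robot and the scene stay as the last step left them, time stands still between calls to the robot, and variables do not carry over. Pictures are saved under pics/ and viewed, at most 10 in all, crops included, and the job is handed in when it is done.

```bash
ls; mkdir -p pics; cat > h.py <<'E'
import numpy as np,cv2
from plant import arm, eyes, get_state
from scipy.spatial.transform import Rotation as R
def cam(n):
    c=eyes.read_camera(n); return np.array(c["pixels"]),np.array(c["intrinsics"]),np.array(c["extrinsics"])
def save(im,f): cv2.imwrite(f,cv2.cvtColor(im,cv2.COLOR_RGB2BGR))
def ray(K,T,u,v):
    d=T[:3,:3].T@np.linalg.solve(K,[u,v,1.]); o=-T[:3,:3].T@T[:3,3]; return o,d/np.linalg.norm(d)
def onz(K,T,u,v,z):
    o,d=ray(K,T,u,v); return o+d*(z-o[2])/d[2]
def proj(K,T,p):
    q=K@(T[:3,:3]@np.array(p)+T[:3,3]); return q[:2]/q[2]
def tool():
    s=get_state(); q=s["tcp_rot"]; return np.array(s["tool_pos"]),R.from_quat([q[1],q[2],q[3],q[0]]).as_matrix()
E
python3 - <<'E'
from h import *
for n in ("side","top"):
    im,K,T=cam(n); save(im,f"pics/{n}0.png"); np.savez(f"{n}0.npz",im=im,K=K,T=T)
    print(n,K.tolist(),(-T[:3,:3].T@T[:3,3]).round(3),T[:3,:3].round(2).tolist())
print(tool(),get_state())
E
```

```text
pics
plant.py
side [[471.4330826051585, 0.0, 312.3447006337411], [0.0, 471.4330826051585, 235.71398983625596], [0.0, 0.0, 1.0]] [0.148 0.58  0.969] [[-0.87, -0.5, -0.0], [-0.37, 0.64, -0.68], [0.34, -0.59, -0.73]]
top [[500.66596131442935, 0.0, 330.49492307554425], [0.0, 500.66596131442935, 241.68196055741163], [0.0, 0.0, 1.0]] [ 0.414 -0.114  1.228] [[-0.02, -1.0, -0.0], [-0.99, 0.02, -0.1], [0.1, 0.0, -0.99]]
(array([ 0.29219777, -0.60828731,  0.21799986]), array([[ 9.01378969e-01,  4.33030912e-01, -4.29444605e-04],
       [ 4.33031125e-01, -9.01378509e-01,  9.10391509e-04],
       [ 7.13552773e-06, -1.00657064e-03, -9.99999493e-01]])) {'time_s': 0.1, 'joint_positions': array([-1.16076517e+00,  1.16435038e-01,  1.44216811e+00, -3.09333842e-05,
        1.58399563e+00, -3.78220702e-02]), 'joint_vel': array([ 0.00021401,  0.00092227, -0.00030315, -0.00096533,  0.00076151,
       -0.0012675 ]), 'joint_efforts': array([ 3.30385352e-03, -7.22893167e+01, -6.23865223e+01,  7.80268363e-02,
        2.26513774e-02, -1.24216695e-04]), 'tool_pos': array([ 0.29219777, -0.60828731,  0.21799986]), 'tcp_rot': array([-4.91512148e-04,  9.75032944e-01,  2.22059686e-01, -1.08280720e-04]), 'ft_force': array([ 0.78075341, -0.27961776, -0.77864345]), 'torque': array([-0.0590493 ,  0.0420037 ,  0.04891958]), 'grasp_force': 0.0, 'grip_width': 0.09285293876957837}
```

View pics/side0.png

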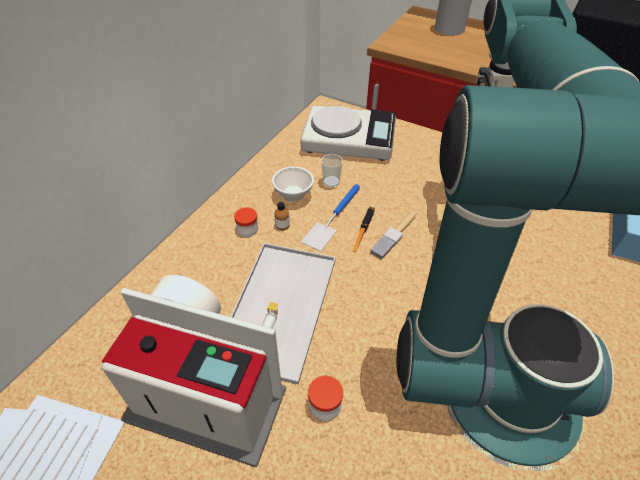

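View pics/top0.png

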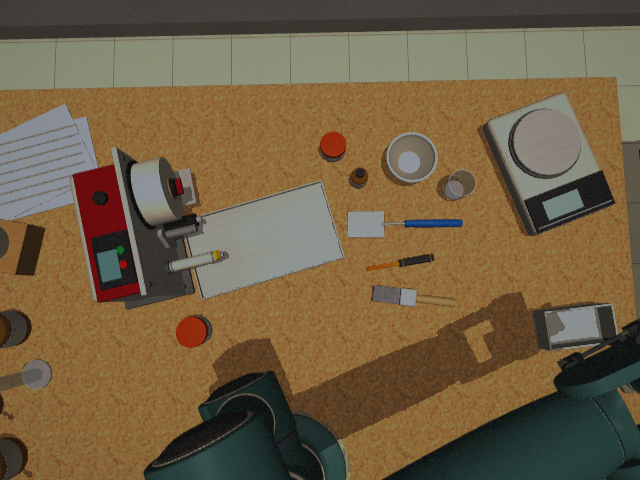

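The top view shows the wedge at (366–434, 256–270) with its tip to the left, and the roller from (170,267) to the yellow clip at (217,256). The tray's corners are near (185,222), (322,182), (343,257) and (203,297). In the side view the clip is at (272,308) and the wedge at (364,228).

```bash
python3 - <<'E'
from h import *
D={n:np.load(n+"0.npz") for n in("top","side")}
def blob(n,box,lo,hi):
    im=D[n]["im"];x0,y0,x1,y1=box
    m=cv2.inRange(cv2.cvtColor(im[y0:y1,x0:x1],cv2.COLOR_RGB2HSV),lo,hi)
    k,l,s,c=cv2.connectedComponentsWithStats(m); i=1+np.argmax(s[1:,4])
    ys,xs=np.where(l==i); P=np.c_[xs+x0,ys+y0].astype(np.float32)
    return P
K,T=D["top"]["K"],D["top"]["T"]
bl=blob("top",(360,250,445,275),(5,190,150),(14,255,255)); print("blade",len(bl),bl.min(0),bl.max(0))
hd=blob("top",(360,250,445,275),(0,0,0),(180,255,60)); print("handle",len(hd),hd.min(0),hd.max(0))
al=np.vstack([bl,hd]);vx,vy,_,_=cv2.fitLine(al,cv2.DIST_L2,0,.01,.01).ravel()
if vx>0: vx,vy=-vx,-vy
d=np.array([vx,vy]);c=al.mean(0);t=(al-c)@d
for nm,P in(("blade",bl),("handle",hd)):
    tt=(P-c)@d
    for e in(tt.min(),tt.max()):
        q=c+d*e; print(nm,q.round(1),onz(K,T,*q,0.02).round(4),onz(K,T,*q,0.003).round(4))
# clip yellow
for n,box in(("top",(205,240,235,270)),("side",(255,295,290,325))):
    P=blob(n,box,(20,120,90),(34,255,255)); print(n,"clip",len(P),P.min(0),P.max(0),P.mean(0))
# crops
out=[]
for n,(x0,y0,x1,y1) in(("top",(150,225,250,300)),("side",(220,270,320,345)),("top",(360,235,460,310)),("side",(320,180,420,255))):
    out.append(cv2.resize(D[n]["im"][y0:y1,x0:x1],(400,300),interpolation=cv2.INTER_CUBIC))
save(np.vstack([np.hstack(out[:2]),np.hstack(out[2:])]),"pics/crop0.png")
# tray corners
for q in((185,222),(322,182),(343,257),(203,297)): print(onz(K,T,*q,0.016).round(3))
E
```

```text
blade 2 [373. 267.] [373. 268.]
handle 188 [403. 255.] [430. 265.]
blade [373.1 267.5] [ 0.4765 -0.2153  0.02  ] [ 0.4774 -0.2168  0.003 ]
blade [372.9 267.5] [ 0.4765 -0.2149  0.02  ] [ 0.4773 -0.2163  0.003 ]
handle [429.7 257.4] [ 0.4981 -0.3529  0.02  ] [ 0.4993 -0.3563  0.003 ]
handle [403.4 262.1] [ 0.488  -0.2889  0.02  ] [ 0.4891 -0.2913  0.003 ]
top clip 48 [213. 250.] [220. 259.] [216.39583 254.35417]
side clip 57 [267. 302.] [276. 310.] [272.26315 306.26315]
[0.598 0.241 0.016]
[ 0.69  -0.096  0.016]
[ 0.504 -0.143  0.016]
[0.415 0.196 0.016]
```

View pics/crop0.png

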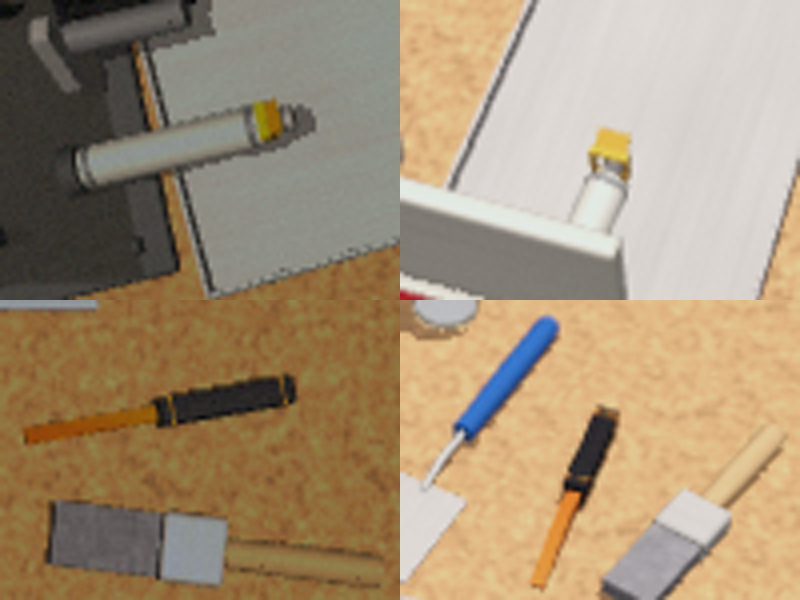

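The crops put the wedge tip at top pixel (366.5,268.5) and the handle end at (433.5,257). The roller axis runs from (170,266.8) to (213,255.8), and the clip is at (216.5,254.7) in top and (272.5,307) in side.

```bash
python3 - <<'E'
from h import *
D={n:np.load(n+"0.npz") for n in("top","side")}
K,T=D["top"]["K"],D["top"]["T"]; im=D["top"]["im"]
hs=cv2.cvtColor(im,cv2.COLOR_RGB2HSV)
def rows(cols,y0,y1,lo,hi):
    o=[]
    for u in cols:
        v=np.where(cv2.inRange(hs[y0:y1,u:u+1],lo,hi).ravel())[0]
        if len(v): o.append((u,v.mean()+y0,len(v)))
    return np.array(o)
# wedge centreline
W=rows(range(367,434),250,275,(0,0,0),(180,255,255))
bl=rows(range(368,398,3),254,274,(4,200,0),(16,255,255)); print(bl.round(1).tolist())
hd=rows(range(404,431,3),250,272,(0,0,0),(180,255,70)); print(hd.round(1).tolist())
tip=onz(K,T,366.3,268.5,.003); rear=onz(K,T,433.6,257,.024); print("tip",tip,"rear",rear,"L",np.linalg.norm((tip-rear)[:2]))
a=np.array([onz(K,T,u+.0,v,.012) for u,v,_ in hd]); 
# roller
print([(u,im[250:275,u].mean(1).astype(int).tolist()) for u in (175,190,205)])
A=onz(K,T,170,266.8,.12);B=onz(K,T,213.2,255.8,.12); print("roller in/out",A,B,np.linalg.norm(A-B))
o1,d1=ray(K,T,216.5,254.7);o2,d2=ray(D["side"]["K"],D["side"]["T"],272.4,306)
s=np.linalg.lstsq(np.c_[d1,-d2],o2-o1,rcond=None)[0]; p,q=o1+s[0]*d1,o2+s[1]*d2; print("clip",p,q,(np.linalg.norm(p-q)))
print("clip at z=.14",onz(K,T,216.5,254.7,.14))
E
```

```text
[[368.0, 268.5, 4.0], [371.0, 267.5, 4.0], [374.0, 267.5, 4.0], [377.0, 267.0, 3.0], [380.0, 266.5, 4.0], [383.0, 265.5, 4.0], [386.0, 265.5, 4.0], [389.0, 265.5, 2.0], [392.0, 264.0, 1.0]]
[[404.0, 262.0, 7.0], [407.0, 261.0, 7.0], [410.0, 261.0, 7.0], [413.0, 260.5, 8.0], [416.0, 260.0, 7.0], [419.0, 259.0, 7.0], [422.0, 258.5, 8.0], [425.0, 258.0, 7.0], [428.0, 258.0, 7.0]]
tip [ 0.47531275 -0.20009254  0.003     ] rear [ 0.49847454 -0.36155083  0.024     ] L 0.16311115281253555
[(175, [53, 50, 52, 51, 53, 46, 50, 51, 50, 49, 62, 109, 135, 140, 146, 147, 143, 141, 135, 122, 102, 61, 40, 48, 49]), (190, [59, 40, 43, 79, 92, 131, 116, 105, 124, 142, 143, 143, 144, 144, 140, 129, 112, 77, 67, 54, 50, 35, 27, 20, 35]), (205, [140, 140, 140, 105, 115, 133, 143, 143, 144, 141, 143, 135, 125, 96, 84, 131, 138, 139, 139, 140, 139, 140, 142, 140, 140])]
roller in/out [0.48264825 0.242871   0.12      ] [0.50502315 0.14718119 0.12      ] 0.09827093062511001
clip [0.50556505 0.13507321 0.14089057] [0.50684248 0.13565586 0.14113097] 0.0014244686486974522
clip at z=.14 [0.50563965 0.13527711 0.14      ]
```

```bash
cat >> h.py <<'E'
def to(p,yaw):
    "shift in tool axes and turn about tool axes to reach world TCP p, tool down with x axis at yaw"
    t,M=tool(); c,s=np.cos(yaw),np.sin(yaw); G=np.array([[c,s,0],[s,-c,0],[0,0,-1.]])
    s_=get_state()
    print("d",(M.T@(np.array(p)-t)).round(4),"r",R.from_matrix(M.T@G).as_rotvec().round(4),"tcp",t.round(4),"t",s_["time_s"],"F",np.round(s_["ft_force"],1))
E
```

{"fn": "inch_along", "kwargs": {"moves": [{"dx": 0.034,"dy": -0.0192,"wz": -0.12,"jaw": 0.04},{"dx": 0.068,"dy": -0.0384,"wz": -0.24,"jaw": 0.04},{"dx": 0.102,"dy": -0.0576,"wz": -0.36,"jaw": 0.04},{"dx": 0.136,"dy": -0.0768,"dz": 0.01,"wz": -0.48,"jaw": 0.04},{"dx": 0.17,"dy": -0.096,"dz": 0.02,"wz": -0.6,"jaw": 0.04}]}}

```text
time_s: 0.52
tool_pos: [0.4046, -0.4468, 0.1986]
tcp_rot: [0.0, 0.864, 0.503, 0.0]
ft_force: [-0.1, -0.9, -1.0]
grip_width: 0.0644
grasp_force: 0.0
```

```bash
python3 -c "
from h import *
to([.4927,-.320,.1],1.715)"
```

```text
d [0.1538 0.0137 0.0986] r [ 6.000e-04  4.000e-04 -6.616e-01] tcp [ 0.4046 -0.4468  0.1986] t 0.5167 F [-0.1 -0.9 -1. ]
```

{"fn": "inch_along", "kwargs": {"moves": [{"dx": 0.031,"dy": 0.003,"dz": 0.018,"wz": -0.12,"jaw": 0.04},{"dx": 0.062,"dy": 0.006,"dz": 0.036,"wz": -0.24,"jaw": 0.04},{"dx": 0.093,"dy": 0.009,"dz": 0.054,"wz": -0.36,"jaw": 0.04},{"dx": 0.124,"dy": 0.012,"dz": 0.08,"wz": -0.48,"jaw": 0.04},{"dx": 0.154,"dy": 0.014,"dz": 0.1,"wz": -0.6,"jaw": 0.04}]}}

```text
time_s: 0.93
tool_pos: [0.4934, -0.3202, 0.0969]
tcp_rot: [-0.0, 0.677, 0.736, -0.0]
ft_force: [0.4, 0.2, -0.8]
grip_width: 0.0402
grasp_force: 0.0
```

{"fn": "inch_along", "kwargs": {"moves": [{"wz": -0.06,"jaw": 0.04},{"wz": -0.06,"jaw": 0.04}]}}

```text
time_s: 1.1
tool_pos: [0.4931, -0.3202, 0.097]
tcp_rot: [-0.001, 0.655, 0.756, -0.0]
ft_force: [0.1, -0.4, 0.5]
grip_width: 0.0401
grasp_force: 0.0
```

```bash
python3 - <<'E'
from h import *
to([.4927,-.320,.1],1.715)
im,K,T=cam("wrist"); save(im,"pics/w1.png"); np.savez("w1.npz",im=im,K=K,T=T)
print(-T[:3,:3].T@T[:3,3],proj(K,T,[.4927,-.3208,.024]),proj(K,T,[.4753,-.2001,.003]))
E
```

```text
d [ 0.0003 -0.0004 -0.003 ] r [-0.0019 -0.0019 -0.0018] tcp [ 0.4931 -0.3202  0.097 ] t 1.1 F [ 0.1 -0.4  0.5]
[ 0.48369384 -0.25126622  0.26434562] [311.83803291 257.22005972] [311.91571509  55.38186091]
```

View pics/w1.png

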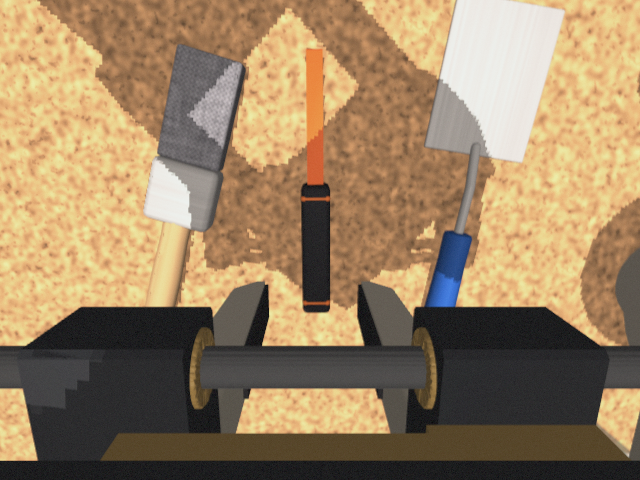

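The wrist view shows the handle at rows 184–311 around column 315 and the tip at (314.5,49). The brush is to the left and the spatula to the right, both clear of the fingers.

```bash
python3 - <<'E'
from h import *
d=np.load("w1.npz");K,T=d["K"],d["T"]
for n,u,v,z in(("tip",314.5,49,.003),("front",315.5,184,.024),("rear",316.3,311,.024),("rearlow",316.3,311,.0)): print(n,onz(K,T,u,v,z).round(4))
E
```

```text
tip [ 0.4763 -0.1963  0.003 ]
front [ 0.4883 -0.2748  0.024 ]
rear [ 0.5008 -0.3568  0.024 ]
rearlow [ 0.5026 -0.3674  0.    ]
```

{"fn": "inch_along", "kwargs": {"moves": [{"dx": 0.0025,"dy": 0.0013,"dz": 0.035,"wz": -0.006,"jaw": 0.04},{"dx": 0.0025,"dy": 0.0013,"dz": 0.07,"wz": -0.006,"jaw": 0.04},{"dx": 0.0025,"dy": 0.0013,"dz": 0.085,"wz": -0.006,"jaw": 0.04},{"dx": 0.0025,"dy": 0.0013,"dz": 0.0925,"wz": -0.006,"jaw": 0.04},{"dx": 0.0025,"dy": 0.0013,"dz": 0.0925,"wz": -0.006,"jaw": 0.04}]}}

```text
time_s: 1.57
tool_pos: [0.4932, -0.3197, 0.0053]
tcp_rot: [-0.001, 0.656, 0.755, -0.0]
ft_force: [-0.2, -0.1, 1.1]
grip_width: 0.0403
grasp_force: 0.0
```

{"fn": "inch_along", "kwargs": {"moves": [{"jaw": 0.01},{"jaw": 0},{"jaw": 0},{"jaw": 0},{"jaw": 0}]}}

```text
time_s: 1.98
tool_pos: [0.4945, -0.3197, 0.0074]
tcp_rot: [0.001, 0.655, 0.756, 0.0]
ft_force: [-1.5, 0.2, 7.5]
grip_width: 0.0172
grasp_force: 30.0
```

{"fn": "inch_along", "kwargs": {"moves": [{"dz": -0.02,"jaw": 0},{"dz": -0.05,"jaw": 0},{"dz": -0.09,"jaw": 0},{"dz": -0.13,"jaw": 0},{"dz": -0.165,"jaw": 0}]}}

```text
time_s: 2.4
tool_pos: [0.4938, -0.3191, 0.1741]
tcp_rot: [0.001, 0.655, 0.756, 0.0]
ft_force: [0.5, 0.5, -1.3]
grip_width: 0.018
grasp_force: 30.0
```

{"fn": "inch_along", "kwargs": {"moves": [{"jaw": 0},{"jaw": 0}]}}

```text
time_s: 2.57
tool_pos: [0.4946, -0.3197, 0.1736]
tcp_rot: [0.002, 0.655, 0.756, 0.0]
ft_force: [0.1, 0.2, -1.7]
grip_width: 0.018
grasp_force: 30.0
```

```bash
python3 - <<'E'
from h import *
im,K,T=cam("wrist"); im2,K2,T2=cam("side"); np.savez("w2.npz",im=im,K=K,T=T,im2=im2,K2=K2,T2=T2)
t,M=tool(); print(t,M.round(3).tolist())
# expected tip in world if wedge origin 2mm ahead, sole .004 below tcp
for f in(.120,.124,.128):
    p=t+M@np.array([f,0,.003]); print(proj(K,T,p),proj(K2,T2,p))
u,v=proj(K2,T2,t+M@np.array([.06,0,0])).astype(int); x0,y0=max(u-60,0),max(v-45,0)
save(np.hstack([cv2.resize(im,(400,300)),cv2.resize(im2[y0:y0+90,x0:x0+120],(400,300))]),"pics/g2.png"); print(x0,y0)
E
```

```text
[ 0.4936013  -0.31898307  0.17013316] [[-0.142, 0.99, -0.001], [0.99, 0.142, 0.001], [0.001, -0.001, -1.0]]
[310.06859213   8.58420927] [357.38301954 206.13603233]
[310.06165286  -2.87047452] [356.87187566 207.18430236]
[310.05462179 -14.47670248] [356.35850201 208.23714528]
304 145
```

View pics/g2.png

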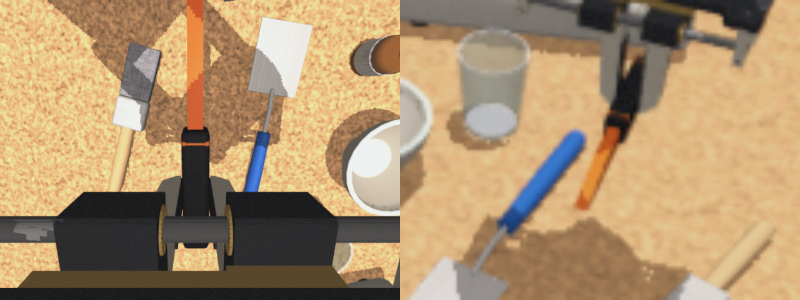

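The wedge is held straight in the grip, with its tip in the side view at about (358.6,206.5) against a predicted (357.4,206.1).

{"fn": "inch_along", "kwargs": {"moves": [{"dx": 0.038,"dy": 0.011,"wz": -0.02,"jaw": 0},{"dx": 0.076,"dy": 0.022,"wz": -0.04,"jaw": 0},{"dx": 0.114,"dy": 0.033,"wz": -0.06,"jaw": 0},{"dx": 0.152,"dy": 0.044,"wz": -0.08,"jaw": 0},{"dx": 0.19,"dy": 0.055,"wz": -0.09,"jaw": 0}]}}

```text
time_s: 3.08
tool_pos: [0.5205, -0.1215, 0.1693]
tcp_rot: [-0.001, 0.62, 0.785, -0.0]
ft_force: [0.4, 0.0, -1.8]
grip_width: 0.0179
grasp_force: 30.0
```

```bash
python3 -c "
from h import *
to([.5415,-.009,.14],1.803)"
```

```text
d [0.1045 0.0465 0.0293] r [-0.0022 -0.0012  0.0014] tcp [ 0.5205 -0.1215  0.1693] t 3.0833 F [ 0.4  0.  -1.8]
```

{"fn": "inch_along", "kwargs": {"moves": [{"dx": 0.03,"dy": 0.014,"dz": 0.008,"jaw": 0},{"dx": 0.06,"dy": 0.028,"dz": 0.016,"jaw": 0},{"dx": 0.09,"dy": 0.042,"dz": 0.024,"jaw": 0},{"dx": 0.1045,"dy": 0.0465,"dz": 0.0315,"jaw": 0},{"dx": 0.1045,"dy": 0.0465,"dz": 0.0315,"jaw": 0}]}}

```text
time_s: 3.5
tool_pos: [0.5412, -0.0081, 0.1361]
tcp_rot: [-0.002, 0.619, 0.785, -0.001]
ft_force: [0.7, -0.9, -0.6]
grip_width: 0.0176
grasp_force: 30.0
```

{"fn": "inch_along", "kwargs": {"moves": [{"jaw": 0},{"jaw": 0}]}}

```text
time_s: 3.67
tool_pos: [0.5421, -0.0115, 0.139]
tcp_rot: [-0.0, 0.62, 0.784, -0.0]
ft_force: [-0.4, 0.0, -0.5]
grip_width: 0.0175
grasp_force: 30.0
```

```bash
python3 - <<'E'
from h import *
to([.5415,-.009,.14],1.803)
a=cam("top");b=cam("side");c=cam("wrist"); np.savez("p3.npz",a=a[0],b=b[0],c=c[0],Ka=a[1],Ta=a[2],Kb=b[1],Tb=b[2],Kc=c[1],Tc=c[2])
A=cv2.resize(a[0][225:300,200:300],(400,300),interpolation=cv2.INTER_CUBIC)
B=cv2.resize(b[0][265:340,240:340],(400,300),interpolation=cv2.INTER_CUBIC)
C=cv2.resize(c[0],(400,300))
save(np.vstack([np.hstack([A,B]),np.hstack([C,C*0])]),"pics/p3.png")
E
```

```text
d [ 0.0026  0.     -0.001 ] r [-0.0013 -0.0001  0.0007] tcp [ 0.5421 -0.0115  0.139 ] t 3.6667 F [-0.4  0.  -0.5]
```

View pics/p3.png

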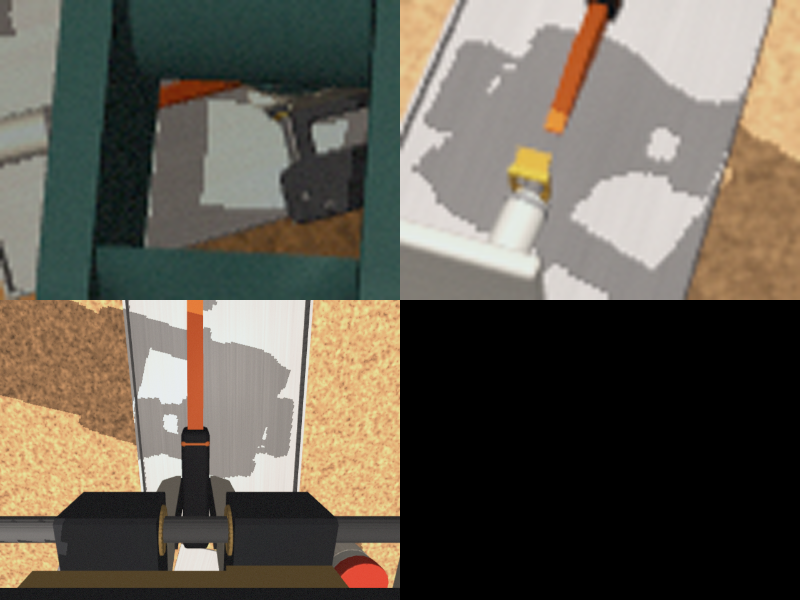

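The side crop shows the tip at crop (555,128), px (278.8,297), just short of the clip's tongue at crop (535,150), px (273.8,302.5). The arm blocks the top view here. I'll zoom in on the side view to check lateral alignment.

```bash
python3 - <<'E'
from h import *
d=np.load("p3.npz");K,T,im=d["Kb"],d["Tb"],d["b"]
x0,y0,s=258,280,16
I=cv2.resize(im[y0:y0+37,x0:x0+50],None,fx=s,fy=s,interpolation=cv2.INTER_CUBIC)
a=np.array([-.230,.973,0]);l=np.array([.973,.230,0]);seat=np.array([.5065,.139,.12])
z=np.array([0,0,1.])
def L(p,q,c):
    P=[tuple(int(round(v)) for v in (proj(K,T,r)-[x0,y0]+.5)*s) for r in(p,q)]; cv2.line(I,*P,c,1)
for w in(-.0105,.0105):
    L(seat+w*l+.019*z,seat+w*l-.008*z,(255,0,0)); L(seat+w*l+.0195*z,seat+w*l-.01*a+.0275*z,(255,0,255))
L(seat-.0105*l-.01*a+.0275*z,seat+.0105*l-.01*a+.0275*z,(255,0,255))
t0=np.array([.5415,-.009,.1335]) # sole origin expected
for w in(-.005,.005): L(t0+.122*a+w*l+.0035*z,t0+.072*a+w*l+.0165*z,(0,0,255))
for w in(-.012,.012): L(seat+.0045*a+w*l,seat+.04*a+w*l,(0,255,0))
save(I,"pics/z3.png")
E
```

```text
(no output)
```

View pics/z3.png

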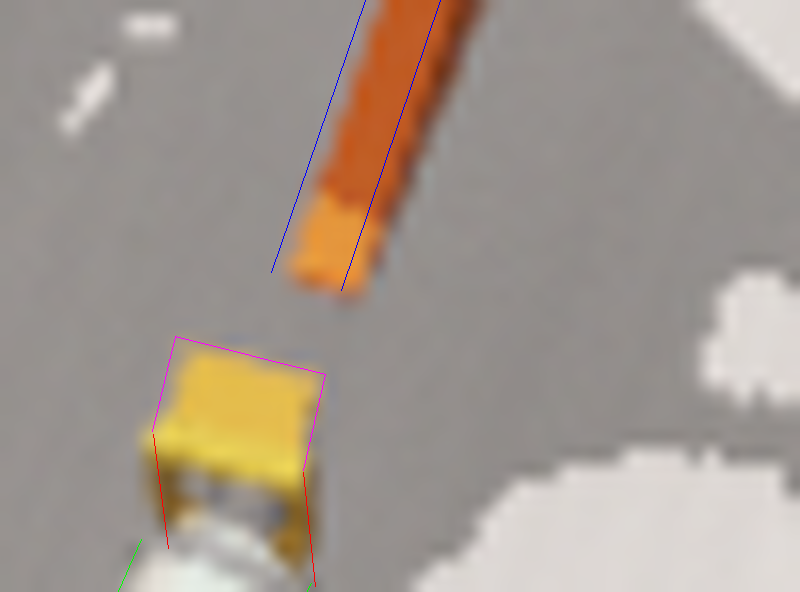

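The clip matches its predicted outline. The wedge sits about 1.1 px to the right of prediction, which is roughly 1.8 mm, so I'll shift it by +1.8 mm in tool y and slide in.

{"fn": "inch_along", "kwargs": {"moves": [{"dy": 0.0018,"jaw": 0},{"dx": 0.01,"dy": 0.0018,"jaw": 0},{"dx": 0.02,"dy": 0.0018,"jaw": 0},{"dx": 0.03,"dy": 0.0018,"jaw": 0},{"dx": 0.038,"dy": 0.0018,"jaw": 0}]}}

```text
time_s: 4.23
tool_pos: [0.535, 0.0278, 0.1397]
tcp_rot: [-0.0, 0.62, 0.785, 0.0]
ft_force: [-0.3, 0.9, -0.8]
grip_width: 0.0179
grasp_force: 30.0
```

{"fn": "inch_along", "kwargs": {"moves": [{"dx": 0.006,"jaw": 0},{"dx": 0.012,"jaw": 0},{"dx": 0.018,"jaw": 0},{"dx": 0.024,"jaw": 0},{"dx": 0.03,"jaw": 0}]}}

```text
time_s: 4.65
tool_pos: [0.5283, 0.0563, 0.1397]
tcp_rot: [-0.0, 0.62, 0.785, 0.0]
ft_force: [-0.7, 0.2, -0.8]
grip_width: 0.0178
grasp_force: 30.0
```

```bash
python3 - <<'E'
from h import *
to([.5415,-.009,.14],1.803)
b=cam("side")
save(np.hstack([cv2.resize(b[0][265:340,240:340],(800,600),interpolation=cv2.INTER_CUBIC)]),"pics/i4.png")
E
```

```text
d [-0.0666 -0.0022 -0.0003] r [ 0.     -0.0003  0.0008] tcp [0.5283 0.0563 0.1397] t 4.65 F [-0.7  0.2 -0.8]
```

View pics/i4.png

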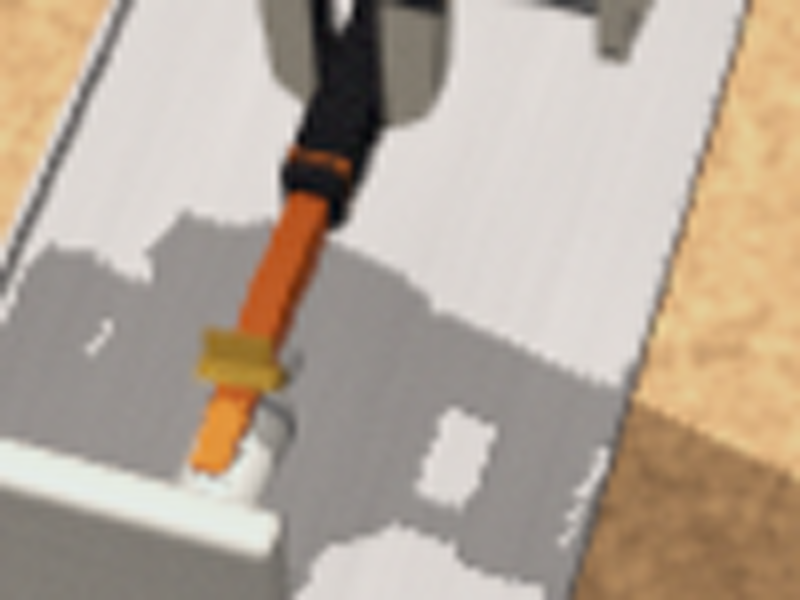

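The blade is under the bow, which is around (240,360) in the crop, and the clip is rising. Next I'll continue onto the level part.

{"fn": "inch_along", "kwargs": {"moves": [{"dx": 0.006,"dy": -0.0005,"jaw": 0},{"dx": 0.012,"dy": -0.001,"jaw": 0},{"dx": 0.018,"dy": -0.001,"jaw": 0},{"dx": 0.024,"dy": -0.001,"jaw": 0},{"dx": 0.028,"dy": -0.001,"jaw": 0}]}}

```text
time_s: 5.12
tool_pos: [0.5211, 0.0828, 0.14]
tcp_rot: [0.001, 0.62, 0.784, -0.0]
ft_force: [0.7, -8.8, 3.3]
grip_width: 0.0177
grasp_force: 30.0
```

{"fn": "inch_along", "kwargs": {"moves": [{"jaw": 0},{"jaw": 0},{"jaw": 0}]}}

```text
time_s: 5.37
tool_pos: [0.5209, 0.0828, 0.1395]
tcp_rot: [-0.0, 0.62, 0.785, 0.0]
ft_force: [0.1, 1.0, -0.7]
grip_width: 0.0177
grasp_force: 30.0
```

```bash
python3 - <<'E'
from h import *
to([.5415,-.009,.14],1.803)
b=cam("side")
save(np.hstack([cv2.resize(b[0][265:340,240:340],(800,600),interpolation=cv2.INTER_CUBIC)]),"pics/i5.png")
E
```

```text
d [-0.0941 -0.0012 -0.0005] r [-0.0003 -0.0004  0.0009] tcp [0.5209 0.0828 0.1395] t 5.3667 F [ 0.1  1.  -0.7]
```

View pics/i5.png

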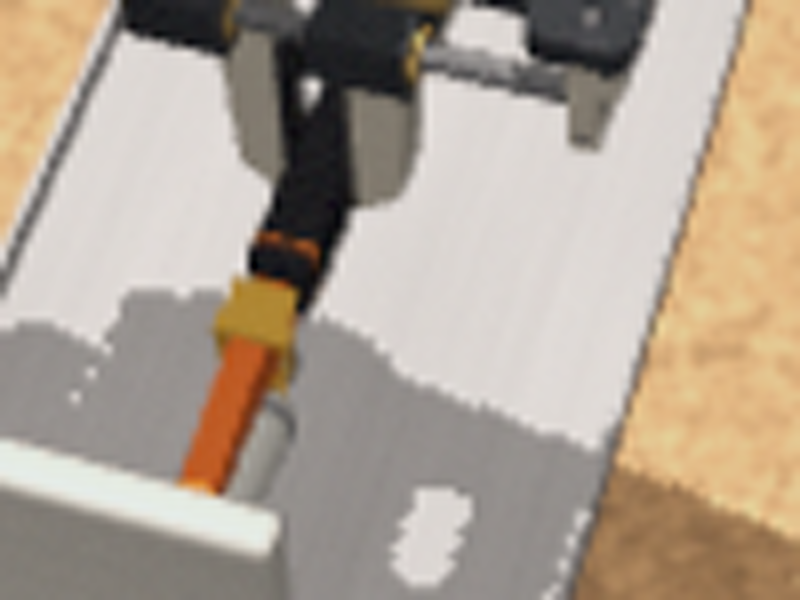

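The clip is now sitting on the blade's level part, around crop (258,310). The force fell back to about zero after a 9 N peak, so the clip has come off the axle. Now I'll raise the wedge, carry it outward and check it.

{"fn": "inch_along", "kwargs": {"moves": [{"dz": -0.004,"jaw": 0},{"dz": -0.01,"jaw": 0},{"dz": -0.018,"jaw": 0},{"dz": -0.028,"jaw": 0},{"dz": -0.036,"jaw": 0}]}}

```text
time_s: 5.83
tool_pos: [0.5212, 0.0827, 0.1773]
tcp_rot: [0.0, 0.62, 0.784, 0.0]
ft_force: [-0.2, -0.4, -1.2]
grip_width: 0.0178
grasp_force: 30.0
```

{"fn": "inch_along", "kwargs": {"moves": [{"dz": -0.004,"jaw": 0},{"dx": -0.004,"dz": -0.004,"jaw": 0},{"dx": -0.012,"dz": -0.004,"jaw": 0},{"dx": -0.024,"dz": -0.004,"jaw": 0},{"dx": -0.038,"dz": -0.004,"jaw": 0}]}}

```text
time_s: 6.25
tool_pos: [0.5298, 0.0447, 0.1791]
tcp_rot: [-0.0, 0.62, 0.785, -0.0]
ft_force: [0.3, -0.2, -0.8]
grip_width: 0.0175
grasp_force: 30.0
```

{"fn": "inch_along", "kwargs": {"moves": [{"dx": -0.016,"jaw": 0},{"dx": -0.034,"jaw": 0},{"dx": -0.052,"jaw": 0},{"dx": -0.066,"jaw": 0},{"dx": -0.076,"jaw": 0}]}}

```text
time_s: 6.67
tool_pos: [0.5474, -0.0302, 0.1791]
tcp_rot: [-0.0, 0.621, 0.784, -0.0]
ft_force: [0.0, 1.1, -1.1]
grip_width: 0.0177
grasp_force: 30.0
```

{"fn": "inch_along", "kwargs": {"moves": [{"dx": -0.006,"jaw": 0},{"dx": -0.008,"jaw": 0},{"dx": -0.008,"jaw": 0}]}}

```text
time_s: 6.92
tool_pos: [0.5492, -0.0362, 0.1795]
tcp_rot: [-0.0, 0.62, 0.784, -0.0]
ft_force: [-0.1, -0.2, -1.4]
grip_width: 0.0178
grasp_force: 30.0
```

```bash
python3 - <<'E'
from h import *
to([.5777,-.0475,.14],1.803)
b=cam("side")
save(np.hstack([cv2.resize(b[0][220:340,240:400],(800,600),interpolation=cv2.INTER_CUBIC)]),"pics/i6.png")
E
```

```text
d [-0.0175  0.0251  0.0395] r [-0.0002 -0.0002  0.0004] tcp [ 0.5492 -0.0362  0.1795] t 6.9167 F [-0.1 -0.2 -1.4]
```

View pics/i6.png

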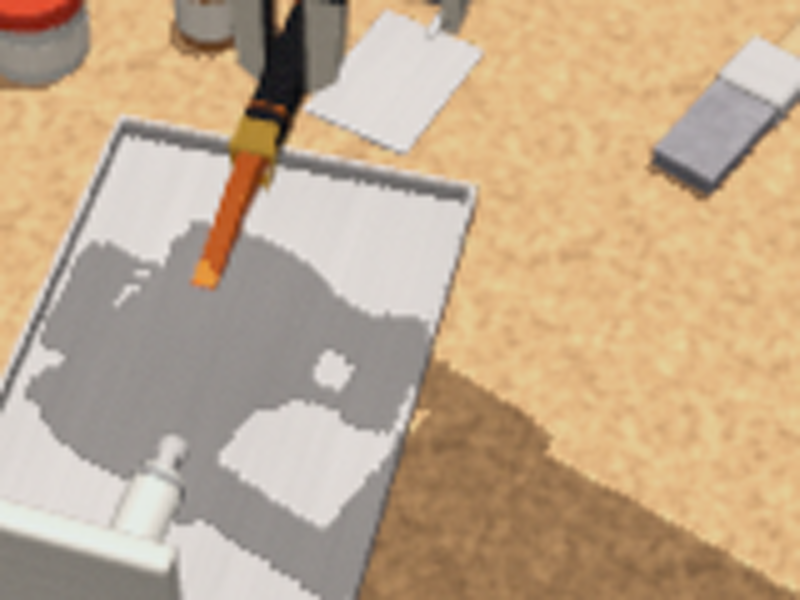

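The clip is riding on the blade against the handle, at crop (253,140), and the bare axle end is visible at (172,450). Now I'll move a little further out and lower into the outer part of the tray, handle end slightly down.

{"fn": "inch_along", "kwargs": {"moves": [{"dx": -0.006,"dz": 0.012,"jaw": 0},{"dx": -0.012,"dz": 0.03,"wy": 0.04,"jaw": 0},{"dx": -0.015,"dz": 0.054,"wy": 0.08,"jaw": 0},{"dx": -0.015,"dz": 0.08,"wy": 0.12,"jaw": 0},{"dx": -0.015,"dz": 0.1,"wy": 0.12,"jaw": 0}]}}

```text
time_s: 7.38
tool_pos: [0.552, -0.051, 0.0767]
tcp_rot: [-0.049, 0.619, 0.783, 0.038]
ft_force: [0.1, 0.2, -1.4]
grip_width: 0.0175
grasp_force: 30.0
```

{"fn": "inch_along", "kwargs": {"moves": [{"dx": 0.0012,"dz": 0.0099,"jaw": 0},{"dx": 0.0024,"dz": 0.0199,"jaw": 0},{"dx": 0.0042,"dz": 0.0348,"jaw": 0},{"dx": 0.0055,"dz": 0.0457,"jaw": 0},{"dx": 0.0066,"dz": 0.0546,"jaw": 0}]}}

```text
time_s: 7.8
tool_pos: [0.5496, -0.0372, 0.0257]
tcp_rot: [-0.047, 0.619, 0.783, 0.037]
ft_force: [-0.0, 0.3, -0.5]
grip_width: 0.0178
grasp_force: 30.0
```

{"fn": "inch_along", "kwargs": {"moves": [{"dz": 0.002,"jaw": 0},{"dz": 0.004,"jaw": 0},{"dx": 0.001,"dz": 0.0065,"jaw": 0},{"dx": 0.001,"dz": 0.0065,"jaw": 0}]}}

```text
time_s: 8.13
tool_pos: [0.5494, -0.0361, 0.0201]
tcp_rot: [-0.047, 0.619, 0.783, 0.037]
ft_force: [0.7, 0.4, -1.4]
grip_width: 0.0177
grasp_force: 30.0
```

```bash
python3 -c "
from h import *
to([.5777,-.0475,.0155],1.803)"
```

```text
d [-0.0181  0.0249  0.0025] r [ 0.0004 -0.1198  0.0009] tcp [ 0.5494 -0.0361  0.0201] t 8.1333 F [ 0.7  0.4 -1.4]
```

{"fn": "inch_along", "kwargs": {"moves": [{"dz": 0.002,"jaw": 0},{"dz": 0.003,"jaw": 0},{"dz": 0.004,"jaw": 0},{"dz": 0.004,"jaw": 0}]}}

```text
time_s: 8.47
tool_pos: [0.5491, -0.0358, 0.0159]
tcp_rot: [-0.047, 0.619, 0.783, 0.037]
ft_force: [-1.6, -0.1, -0.9]
grip_width: 0.0177
grasp_force: 30.0
```

{"fn": "inch_along", "kwargs": {"moves": [{"dz": 0.001,"jaw": 0},{"dz": 0.001,"jaw": 0}]}}

```text
time_s: 8.63
tool_pos: [0.5492, -0.0356, 0.015]
tcp_rot: [-0.047, 0.619, 0.783, 0.037]
ft_force: [0.7, -0.4, 0.5]
grip_width: 0.0178
grasp_force: 30.0
```

{"fn": "inch_along", "kwargs": {"moves": [{"dz": 0.0005,"jaw": 0},{"dz": 0.001,"jaw": 0},{"dz": 0.001,"jaw": 0}]}}

```text
time_s: 8.88
tool_pos: [0.5493, -0.0354, 0.0146]
tcp_rot: [-0.047, 0.619, 0.783, 0.037]
ft_force: [-2.1, 1.6, 6.0]
grip_width: 0.0179
grasp_force: 30.0
```

{"fn": "inch_along", "kwargs": {"moves": [{"jaw": 0.03},{"jaw": 0.045},{"jaw": 0.05},{"jaw": 0.05},{"jaw": 0.05}]}}

```text
time_s: 9.3
tool_pos: [0.549, -0.0355, 0.0138]
tcp_rot: [-0.047, 0.619, 0.783, 0.037]
ft_force: [-0.1, -0.9, 0.2]
grip_width: 0.0461
grasp_force: 0.0
```

{"fn": "inch_along", "kwargs": {"moves": [{"dx": -0.002,"dz": -0.02,"jaw": 0.05},{"dx": -0.006,"dz": -0.05,"jaw": 0.05},{"dx": -0.011,"dz": -0.09,"jaw": 0.05},{"dx": -0.016,"dz": -0.13,"jaw": 0.05},{"dx": -0.02,"dz": -0.165,"jaw": 0.05}]}}

```text
time_s: 9.72
tool_pos: [0.5582, -0.0745, 0.1779]
tcp_rot: [-0.047, 0.619, 0.783, 0.037]
ft_force: [0.6, -0.6, -0.3]
grip_width: 0.0501
grasp_force: 0.0
```

{"fn": "inch_along", "kwargs": {"moves": [{"dz": -0.03,"wy": -0.12,"jaw": 0.05},{"dz": -0.06,"wy": -0.12,"jaw": 0.05},{"dz": -0.06,"wy": -0.12,"jaw": 0.05}]}}

```text
time_s: 9.97
tool_pos: [0.5612, -0.0811, 0.2417]
tcp_rot: [0.004, 0.62, 0.785, 0.002]
ft_force: [0.9, -1.4, 1.2]
grip_width: 0.05
grasp_force: 0.0
```

```bash
python3 - <<'E'
from h import *
to([.55,-.036,.1],1.803)
o=[]
for n in("side","wrist"):
    im,K,T=cam(n); np.savez(n+"9.npz",im=im,K=K,T=T); hs=cv2.cvtColor(im,cv2.COLOR_RGB2HSV)
    for nm,lo,hi,z in(("orange",(5,150,90),(16,255,255),.012),("yellow",(20,110,60),(34,255,255),.02),("black",(0,0,0),(180,255,50),.025)):
        k,l,s,c=cv2.connectedComponentsWithStats(cv2.inRange(hs,lo,hi))
        for i in range(1,k):
            if s[i,4]<12: continue
            p=onz(K,T,*c[i],z)
            if .40<p[0]<.70 and -.15<p[1]<.2: 
                ys,xs=np.where(l==i); ux=xs.argmin();vy=ys.argmax();vt=ys.argmin()
                print(n,nm,s[i].tolist(),p.round(3),"ends",onz(K,T,xs[vt],ys[vt],z).round(3),onz(K,T,xs[vy],ys[vy],z).round(3))
E
```

```text
d [ 0.047  -0.0015  0.1415] r [0.0074 0.004  0.0016] tcp [ 0.5612 -0.0811  0.2417] t 9.9667 F [ 0.9 -1.4  1.2]
side orange [282, 293, 14, 25, 124] [0.532 0.042 0.012] ends [0.546 0.012 0.012] [0.521 0.079 0.012]
side yellow [289, 286, 9, 8, 53] [0.541 0.003 0.02 ] ends [ 0.552 -0.002  0.02 ] [0.532 0.011 0.02 ]
side black [293, 266, 14, 24, 150] [ 0.547 -0.037  0.025] ends [ 0.557 -0.069  0.025] [ 0.53  -0.     0.025]
wrist orange [306, 23, 11, 79, 854] [0.528 0.057 0.012] ends [0.516 0.087 0.012] [0.532 0.022 0.012]
wrist orange [318, 126, 3, 4, 12] [0.549 0.002 0.012] ends [0.547 0.003 0.012] [0.548 0.    0.012]
wrist orange [302, 200, 18, 3, 40] [ 0.558 -0.069  0.012] ends [ 0.55  -0.07   0.012] [ 0.55  -0.072  0.012]
wrist yellow [300, 102, 23, 16, 332] [0.537 0.016 0.02 ] ends [0.527 0.02  0.02 ] [0.531 0.007 0.02 ]
wrist black [303, 120, 18, 6, 31] [0.541 0.005 0.025] ends [0.533 0.004 0.025] [0.549 0.004 0.025]
wrist black [302, 130, 19, 70, 1042] [ 0.55  -0.037  0.025] ends [ 0.55  -0.001  0.025] [ 0.55  -0.067  0.025]
wrist black [303, 203, 17, 5, 80] [ 0.558 -0.071  0.025] ends [ 0.551 -0.07   0.025] [ 0.552 -0.074  0.025]
```

{"fn": "inch_along", "kwargs": {"moves": [{"jaw": 0.05},{"jaw": 0.05},{"jaw": 0.05},{"jaw": 0.05},{"jaw": 0.05}]}}

```text
time_s: 10.48
tool_pos: [0.5597, -0.0811, 0.2343]
tcp_rot: [-0.0, 0.62, 0.784, -0.0]
ft_force: [-0.1, -0.7, 0.3]
grip_width: 0.0502
grasp_force: 0.0
```

```bash
python3 -c "
from plant import arm, eyes, get_state
print(arm.close_job())"
```

```text
the job is handed in; nothing more can be done
None
```

The wedge forced the clip up off the axle, clip and wedge measure as lying in the steel tray, nothing else was moved on purpose, and the job was handed in at about 10.5 s (no verdict was printed).

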